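# Draw a cover plate off the stack and lay it over an inverter's wiring opening

## Robot

A 6-joint arm with a two-finger parallel gripper is mounted at the origin on the work surface. World frame = base frame: x ahead of the robot, y to its left, z up, the work surface at z = 0. Lengths are in m, angles in degrees, forces in N, time in s.
With the tool pointing down it reaches from about 0.325 to 0.85 m from the base axis. Payload 15.5 kg.
Tool frame: the origin (TCP) lies midway between the tips of the shut fingers; the grasp point (between the pads) lies 19 mm behind it; y points along the fingers, x is the direction in which the jaws open and shut, and the axes are right-handed (so a half turn about y gives the same grasp; the last joint's range is limited). The gripper opens to 91 mm and grips with 3 to 60 N. Pads are 32 mm wide; open, the fingers measure 118 mm over their backs; the gripper's body (76 mm by 178 mm) begins 60 mm behind the grasp point.
Start: joints at [-75.487, 28.281, 77.091, -0, 74.628, -5.472], TCP at [0.214, -0.587, 0.214] pointing down, gripper open.
Joint ranges: [-166.48, 166.48], [-47.26, 123.95], [12.59, 153.08], [-70.14, 250.14], [6.76, 159.57], [-176.63, 176.63]. Speed limits (degrees/s): [108.29, 108.29, 147.25, 172.46, 172.46, 172.46].

## Interface

Orientations are given as a 3x3 rotation matrix whose columns are the frame's x, y, z axes.
In Python, from bench import ctrl gives the robot as it stands. The module is installed in compiled form; this text tells all that it offers. Calls block until the motion is done:
- ctrl.goto(position, orientation): joint-space move of the TCP to a pose.
- ctrl.move_l(position, vel=0.15, ori=None, contact_N=None): straight line of the TCP; ori=None keeps the orientation; vel is the mean speed in m/s. With contact_N (N) it stops when the force on the tool has changed by that much, and returns True; else False.
- ctrl.movej(angles): joint-space move.
- ctrl.command_gripper(opening): opening from 0.0 (shut) to 1.0 (fully open); the grip force is fixed at half the most; returns when the fingers have stopped.
- ctrl.sleep(seconds).
- ctrl.ik(position, orientation): joint angles nearest the present ones, or None.
- ctrl.read_camera(name): name is "scene" or "top" or "wrist"; returns the picture (400x640x3 uint8, blue, green, red); there is no depth.
- ctrl.camera_params(name): a dict with "fx", "fy", "cx", "cy" (pixels), "pose" (4x4, takes a point from camera to world coordinates); the wrist camera has in their place "T_tool_cam" (4x4, takes a point from camera to tool coordinates, whose origin is the TCP and whose axes are the tool frame's). Camera axes: x right, y up, looking along -z (the intrinsics and any distortion apply to the point x, -y, -z); pixel columns grow to the right and rows downward; lengths in m; the calibration is good to about 2 mm. A picture is of the moment at which its call begins: read the wrist's pose just before it. camera_params takes no time and is no camera call.
A pose or a line that the arm cannot do raises ctrl.MotionError and nothing moves.
- ctrl.sign_off(): hands the job in, once; it reports no verdict.
Readings, each from a call of its own:
- ctrl.current_t(): time.
- ctrl.current_q(): joint angles.
- ctrl.current_dq(): joint speeds.
- ctrl.current_effort(): joint torques, N m.
- ctrl.current_tool_pos(): TCP position.
- ctrl.current_eef_rot(): TCP orientation.
- ctrl.current_contact_force(): force on the tool from outside, world axes, zero at the start.
- ctrl.current_wrist_torque(): the same for the moment, N m.
- ctrl.current_grip_width(): opening from 0.0 (shut) to 1.0 (fully open).
Only numpy, scipy, OpenCV 4.12 (cv2) and the standard library are available. Lean on these libraries where they do the work, as an engineer would, in place of code of your own. Each camera call takes 0.05 s, during which the arm holds its last target.

## Task

Close the wiring opening of the white inverter unit: slide the top aluminium plate of the stack out over the front edge of the wooden stand (the edge facing the robot), far enough to pinch its overhanging end, then lift it off and lay it gently, flat, centred and square on the raised steel frame of the unit, and let go. The lower plate stays in the stand; leave the screwdriver and the capacitor between stand and unit where they are.

Things in the scene. Friction and masses are not known exactly. Their poses are not given: they have to be found in the camera images.
- top_plate: Upper of two like plates stacked in the stand: flat aluminium cover plate 160 (x) x 60 (y) x 5 thick, about 130 g, same either way round. Origin: centre of underside, 85 above the table. Its long side lies along the stand's x, its top 1 below the guides' tops. Smooth (friction 0.35 on the other): a fingertip pressed on it with 5 to 20 N draws it along; its end can also be pushed.
- lower_plate: The lower plate, same size (160 x 60 x 5), lying on the stand's board, underside 80 above the table. Origin: centre of its underside. Low lips hold it lengthwise; it may creep up to 12 between them. It stays in the stand.
- stand: Fixed wooden stock stand, 184 (x) x 110 (y), board top 80 above the table. Origin: centre of its underside; x points away from the robot within 0.3 rad; front edge at x = -92, free space before it down to the table. Guides 10 wide, 11 high above the board, inner faces at y = -33 and +33, run its whole length, so the long sides of the plates cannot be reached there.
- stand_edge (a point): Middle of the front edge of the stand's board, 80 above the table, axes as the stand's: the top plate is drawn out over it, to the stand's -x. Steel lips 6 wide, 3.5 high across this edge and the rear one stop the lower plate, not the top one.
- chassis: Fixed white inverter unit, 250 (x) x 200 (y), flat top 80 above the table. Origin: centre of its underside; x points away from the robot within 0.3 rad. In the middle of its top a bare steel rectangular frame stands 25 high: 148 (x) x 50 (y) outside, 124 x 28 inside, open to the terminal block below. The rest of the top is clear.
- frame_top (a point): Centre of the frame's upper face, 105 above the table, axes as the unit's (x along the frame's long side). The plate's underside comes to lie here, overhanging the frame by 6 at the ends and 5 at the sides.
- screwdriver: Bystander, loose: black-handled screwdriver, 200 long, lying flat between the stand and the unit. Its long side along its x.
- capacitor: Bystander, loose: grey upright cylindrical capacitor, 50 across, 98 high, standing between the stand and the unit. Origin: centre of its underside.
There are look-alikes about, which are no part of the job. Leave any pink look-alike of the top_plate alone.

How it is judged:
By the outcome, as a careful person would: the job done as asked, in the order asked, and still so for the second after the job is handed in, with the robot touching nothing.
It also fails if it takes over 54 s, if anything falls off the work surface, if the arm or the gripper's body presses on something with over 40 N, if the wrist force passes 120 N, or if a joint passes its speed limit or range.

## Working session

There is one attempt and no reset: what is moved stays moved. The work goes in short steps, each a Python script; the robot and the scene stay as the last script left them, time stands still between calls to the robot, and variables do not carry over. Pictures are saved under pics/ and viewed, and the job is handed in when it is done.

```bash
mkdir -p pics; ls; python3 - <<'E'
from bench import ctrl
import cv2,numpy as np
np.set_printoptions(precision=4,suppress=True)
for n in ["scene","top","wrist"]:
    cv2.imwrite(f"pics/a_{n}.png",ctrl.read_camera(n)); print(n,ctrl.camera_params(n))
print(ctrl.current_t(),ctrl.current_tool_pos(),ctrl.current_eef_rot())
E
```

```text
pics
scene {'fx': 408.4777476639144, 'fy': 408.4777476639144, 'cx': 319.5471377432357, 'cy': 203.6102622850964, 'pose': array([[ 0.8484, -0.304 ,  0.4334,  0.9832],
       [ 0.5293,  0.4691, -0.707 , -0.7654],
       [ 0.0116,  0.8292,  0.5589,  0.6118],
       [ 0.    ,  0.    ,  0.    ,  1.    ]])}
top {'fx': 368.2762946461635, 'fy': 368.2762946461635, 'cx': 314.49388159294676, 'cy': 192.67573542896537, 'pose': array([[ 0.0082,  0.9939, -0.1098,  0.4809],
       [-0.9994,  0.0118,  0.0324, -0.0821],
       [ 0.0335,  0.1095,  0.9934,  1.1392],
       [ 0.    ,  0.    ,  0.    ,  1.    ]])}
wrist {'fx': 309.07349263773517, 'fy': 309.07349263773517, 'cx': 316.81305373256015, 'cy': 202.01032057782254, 'T_tool_cam': array([[ 1.    ,  0.0011, -0.0009,  0.0005],
       [-0.0012,  0.2747, -0.9615, -0.1703],
       [-0.0008,  0.9615,  0.2747,  0.0775],
       [ 0.    ,  0.    ,  0.    ,  1.    ]])}
0.15 [ 0.2135 -0.5871  0.2135] [[ 0.3418 -0.0003  0.9398]
 [-0.9398  0.0009  0.3418]
 [-0.0009 -1.      0.0001]]
```

View pics/a_scene.png

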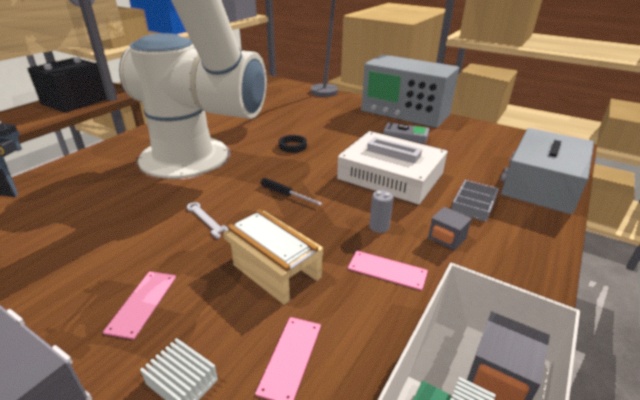

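View pics/a_top.png

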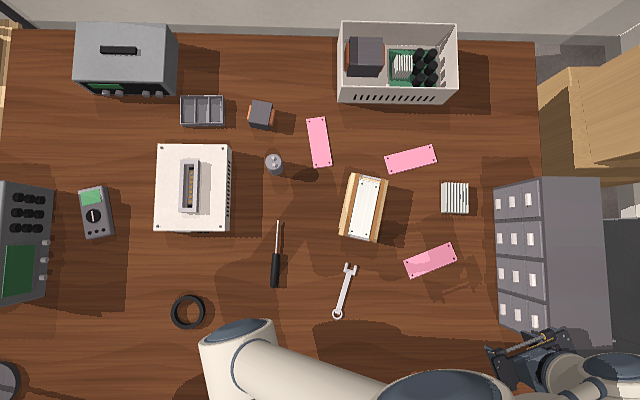

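View pics/a_wrist.png

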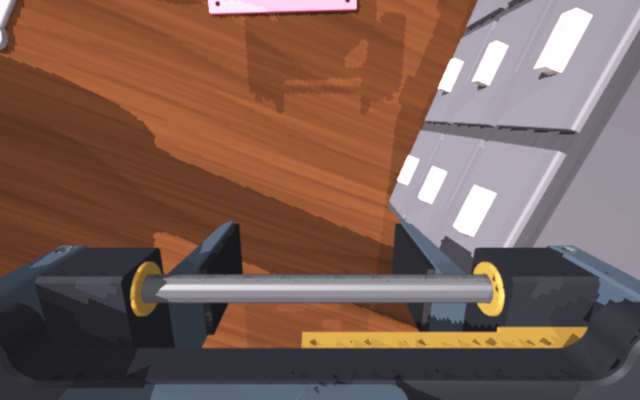

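```bash
cat > h.py <<'E'
import numpy as np,cv2
np.set_printoptions(precision=4,suppress=True)
from bench import ctrl
def pose(n,tp=None,R=None):
    p=ctrl.camera_params(n)
    if n!='wrist': return p,p['pose']
    T=np.eye(4);T[:3,:3]=R;T[:3,3]=tp
    return p,T@p['T_tool_cam']
def px2pl(n,uv,z,tp=None,R=None):
    p,T=pose(n,tp,R); uv=np.atleast_2d(uv).astype(float)
    d=np.c_[(uv[:,0]-p['cx'])/p['fx'],-(uv[:,1]-p['cy'])/p['fy'],-np.ones(len(uv))]@T[:3,:3].T
    o=T[:3,3]; return o+d*((z-o[2])/d[:,2])[:,None]
def proj(n,P,tp=None,R=None):
    p,T=pose(n,tp,R); c=(np.atleast_2d(P)-T[:3,3])@T[:3,:3]
    return np.c_[p['cx']+p['fx']*c[:,0]/-c[:,2],p['cy']+p['fy']*c[:,1]/c[:,2]]
E
python3 - <<'E'
import cv2
im=cv2.imread("pics/a_top.png")
a=cv2.resize(im[160:250,330:400],None,fx=6,fy=6,interpolation=cv2.INTER_NEAREST)
b=cv2.resize(im[135:240,145:240],None,fx=5,fy=5,interpolation=cv2.INTER_NEAREST)
cv2.imwrite("pics/c1.png",a);cv2.imwrite("pics/c2.png",b)
E
```

```text
(no output)
```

View pics/c1.png

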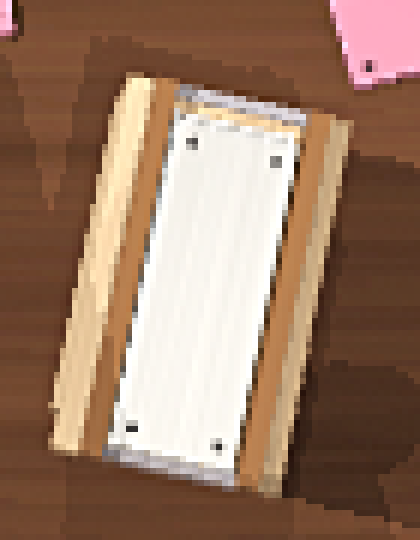

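View pics/c2.png

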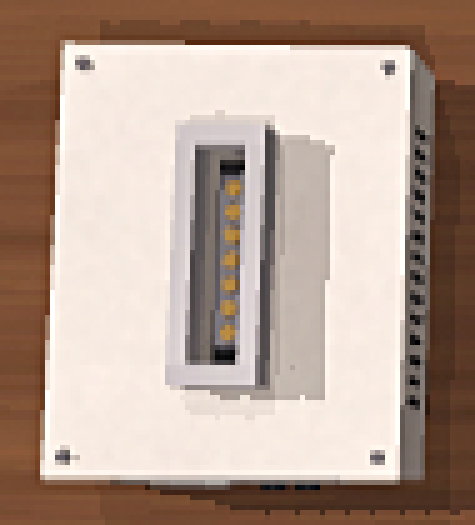

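The c1 crop shows the aluminium top plate in the stand (top image about (367,207)), white with 4 holes between the brown guides. The look-alikes are the pink plates at (319,141), (411,159) and (430,260). Only the white one lies on the stand, so it is the one meant. The c2 crop shows the steel frame at about (189,186). Next I measure both coarsely, then look with the wrist camera.

```bash
python3 - <<'E'
from h import *
im=cv2.imread("pics/a_top.png"); hsv=cv2.cvtColor(im,cv2.COLOR_BGR2HSV)
m=((hsv[...,1]<25)&(hsv[...,2]>225)).astype(np.uint8); k=np.zeros_like(m);k[160:250,335:400]=1
c=max(cv2.findContours(m*k,0,2)[0],key=cv2.contourArea); r=cv2.minAreaRect(c); b=cv2.boxPoints(r); print(r)
P=px2pl("top",b,.09);print(P,np.linalg.norm(np.diff(P,axis=0),axis=1),P.mean(0))
# frame outer corners by eye from crop (5x, off 145,135)
u=np.array([[178,122],[268,124],[256,385],[166,383]])/5+[145,135]-.5
P=px2pl("top",u,.105);print(P,np.linalg.norm(np.diff(P,axis=0),axis=1),P.mean(0))
u=np.array([[63,42],[410,46],[400,480],[40,478]])/5+[145,135]-.5
P=px2pl("top",u,.08);print(P,np.linalg.norm(np.diff(P,axis=0),axis=1),P.mean(0))
print(px2pl("top",[[274,160]],.098),px2pl("top",[[279,222],[275,285]],.01))
E
```

```text
((363.5612487792969, 207.9784393310547), (20.685344696044922, 56.68986511230469), 11.56013011932373)
[[ 0.4808 -0.2118  0.09  ]
 [ 0.6407 -0.2451  0.09  ]
 [ 0.6294 -0.3039  0.09  ]
 [ 0.4696 -0.2696  0.09  ]] [0.1633 0.0599 0.1635] [ 0.5551 -0.2576  0.09  ]
[[0.6866 0.2642 0.105 ]
 [0.6862 0.2139 0.105 ]
 [0.5387 0.2143 0.105 ]
 [0.5393 0.2638 0.105 ]] [0.0503 0.1475 0.0495] [0.6127 0.239  0.105 ]
[[0.7376 0.3407 0.08  ]
 [0.7386 0.1411 0.08  ]
 [0.4869 0.1381 0.08  ]
 [0.4863 0.3398 0.08  ]] [0.1996 0.2516 0.2017] [0.6124 0.2399 0.08  ]
[[0.6888 0.0007 0.098 ]] [[ 0.5145 -0.0114  0.01  ]
 [ 0.3264 -0.0029  0.01  ]]
```

```bash
cat >> h.py <<'E'
def ori(yaw): # tool z along (cos,sin), y down
    c,s=np.cos(yaw),np.sin(yaw); return np.array([[s,0,c],[-c,0,s],[0,-1,0]])
E
python3 - <<'E'
from h import *
yaw=np.arctan2(-.0333,.1599); d=np.array([np.cos(yaw),np.sin(yaw),0])
import pickle
def look(n,p,o):
    t=ctrl.current_t();ctrl.goto(p,o);ctrl.sleep(.1)
    tp,R=ctrl.current_tool_pos(),ctrl.current_eef_rot();im=ctrl.read_camera("wrist");cv2.imwrite(f"pics/{n}.png",im)
    pickle.dump((tp,R),open(n+".pkl","wb"));print(n,ctrl.current_t()-t,tp,ctrl.current_q())
look("w_ch",np.array([.53,.239,.27]),ori(0))
look("w_st",np.array([.555,-.2576,.25])-.08*d,ori(yaw))
print(ctrl.current_t(),ctrl.current_contact_force())
E
```

```text
w_ch 3.2583 [0.5302 0.2385 0.27  ] [ 18.3458  21.9171  78.8527  -0.0003  79.2344 108.3827]
w_st 1.9083999999999999 [ 0.4771 -0.2405  0.25  ] [-33.1688  18.9125  86.9541   0.0024  74.1352  68.5217]
5.3167 [ 0.6944 -0.5502  0.3838]
```

View pics/w_ch.png

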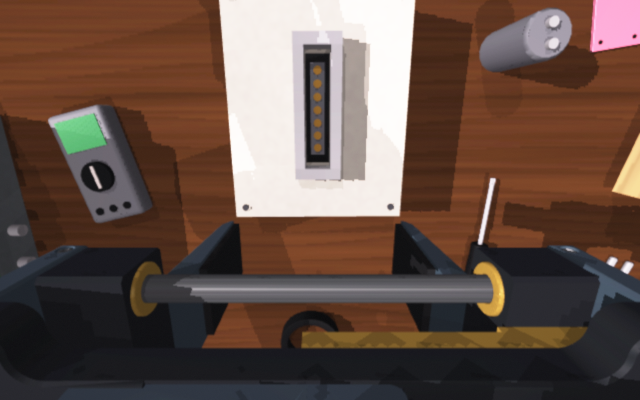

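View pics/w_st.png

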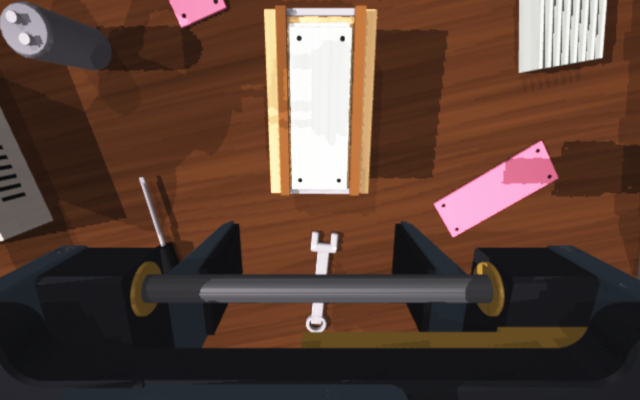

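The wrist views show the chassis frame at about (318,105) and the white plate in the stand at about (320,107), with holes at (299,38), (342,38), (300,180) and (338,180). I'll enlarge both to find the edges.

```bash
python3 - <<'E'
import cv2
a=cv2.imread("pics/w_st.png")[0:205,255:385]
b=cv2.imread("pics/w_ch.png")[20:195,275:375]
cv2.imwrite("pics/d1.png",cv2.resize(a,None,fx=2.9,fy=2.9,interpolation=cv2.INTER_NEAREST))
cv2.imwrite("pics/d2.png",cv2.resize(b,None,fx=3.4,fy=3.4,interpolation=cv2.INTER_NEAREST))
E
```

```text
(no output)
```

View pics/d1.png

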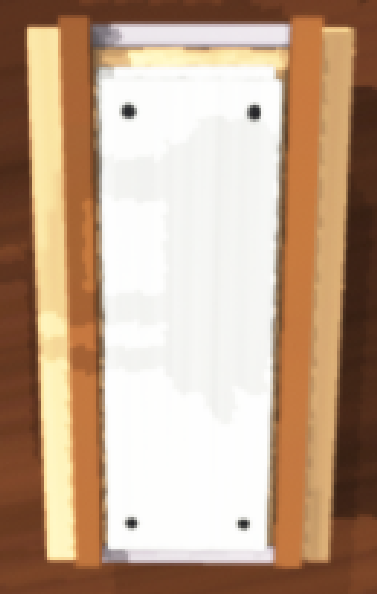

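View pics/d2.png

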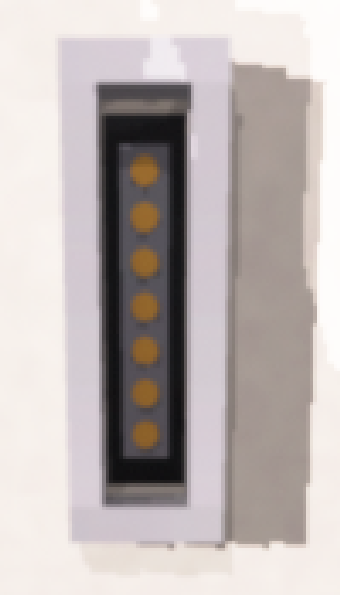

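```bash
python3 - <<'E'
from h import *
import pickle
def lines(n,mask,z,minA=300):
    cs=cv2.findContours(mask,0,2)[0];c=max(cs,key=cv2.contourArea);r=cv2.minAreaRect(c);b=cv2.boxPoints(r)
    tp,R=pickle.load(open(n+".pkl","rb"))
    P=px2pl("wrist",b,z,tp,R);s=np.linalg.norm(P-np.roll(P,-1,0),axis=1)
    print(n,np.round(r[0],1),np.round(r[1],1),r[2],'\n',b,'\n',P[:,:2],s,P.mean(0))
    for i in range(4):
        e=P[(i+1)%4]-P[i]; print(np.degrees(np.arctan2(e[1],e[0])))
a=cv2.imread("pics/w_st.png");h=cv2.cvtColor(a,cv2.COLOR_BGR2HSV)
m=((h[...,1]<18)&(h[...,2]>228)).astype(np.uint8);k=np.zeros_like(m);k[16:200,275:365]=1
m=cv2.morphologyEx(m*k,cv2.MORPH_OPEN,np.ones((5,5)));lines("w_st",m,.09)
print(a[100,283:360].tolist()[::3]);print(a[14:30,320].tolist());print(a[180:200,320].tolist())
b=cv2.imread("pics/w_ch.png");print(b[105,288:350].tolist());print(b[26:50,318].tolist());print(b[165:190,318].tolist())
E
```

```text
w_st [320.5 107.5] [169.  61.] 90.0 
 [[290.  23.]
 [351.  23.]
 [351. 192.]
 [290. 192.]] 
 [[ 0.64   -0.249 ]
 [ 0.6282 -0.306 ]
 [ 0.4645 -0.2771]
 [ 0.4782 -0.2114]] [0.0582 0.1662 0.0672 0.1661] [ 0.5527 -0.2609  0.09  ]
-101.71614263137646
170.00059797227001
78.24664572328702
-13.095794301973203
[[52, 100, 168], [58, 108, 181], [85, 110, 134], [253, 254, 254], [251, 252, 252], [250, 251, 251], [246, 248, 248], [251, 252, 252], [253, 253, 253], [251, 252, 252], [240, 243, 243], [243, 245, 246], [242, 244, 244], [245, 247, 246], [244, 246, 246], [240, 243, 243], [242, 245, 245], [243, 246, 246], [241, 244, 244], [243, 245, 245], [243, 246, 246], [244, 246, 246], [170, 181, 190], [51, 94, 154], [65, 122, 198], [63, 121, 196]]
[[223, 216, 225], [170, 167, 180], [112, 144, 177], [143, 203, 239], [170, 233, 252], [181, 240, 254], [188, 243, 254], [180, 237, 253], [203, 233, 248], [246, 249, 251], [253, 253, 253], [252, 253, 253], [248, 249, 249], [247, 249, 249], [252, 253, 253], [252, 253, 253]]
[[254, 254, 254], [254, 254, 254], [254, 254, 254], [254, 254, 254], [254, 254, 254], [2
[... 1340 characters left out ...]
, [218, 210, 220], [217, 209, 219], [218, 210, 219], [219, 211, 221], [230, 226, 232], [238, 233, 239], [238, 234, 239], [239, 234, 239], [238, 233, 238], [229, 223, 230], [200, 191, 201], [145, 137, 145], [84, 78, 84], [75, 70, 74], [76, 72, 77], [78, 76, 80], [86, 87, 95]]
[[105, 105, 113], [100, 96, 103], [110, 104, 112], [144, 137, 146], [183, 175, 186], [202, 195, 204], [205, 197, 206], [205, 197, 207], [205, 197, 206], [204, 196, 206], [205, 197, 207], [205, 197, 207], [205, 197, 207], [202, 194, 204], [181, 177, 187], [187, 192, 205], [213, 221, 232], [217, 225, 234], [218, 226, 234], [218, 226, 234], [218, 226, 235], [218, 226, 235], [221, 227, 236], [229, 234, 241], [234, 239, 245]]
```

```bash
python3 - <<'E'
from h import *
import pickle
def go(n,u,z,f,off,lab):
    tp,R=pickle.load(open(n+".pkl","rb")); u=np.array(u)/f-.5+off
    P=px2pl("wrist",u,z,tp,R)[:,:2];s=np.linalg.norm(P-np.roll(P,-1,0),axis=1)
    d=(P[0]+P[1]-P[2]-P[3]);print(lab,P.tolist(),s,P.mean(0),np.degrees(np.arctan2(d[1],d[0])))
go("w_st",[[100,80],[281,80],[268,549],[104,549]],.09,2.9,[255,0],"plate")
go("w_st",[[128,111],[254,112],[244,524],[131,523]],.09,2.9,[255,0],"holes")
go("w_st",[[59,18],[325,18],[302,567],[77,567]],.091,2.9,[255,0],"guides")
go("w_ch",[[58,38],[231,38],[226,542],[71,542]],.105,3.4,[275,20],"frame")
go("w_ch",[[97,83],[192,83],[187,507],[104,507]],.105,3.4,[275,20],"frame in")
go("w_st",[[59,18],[88,18],[104,566],[77,567]],.091,2.9,[255,0],"guideL")
go("w_st",[[293,18],[325,18],[302,567],[277,567]],.091,2.9,[255,0],"guideR")
E
```

```text
plate [[0.63681632055388, -0.2472695276061286], [0.6246841405805177, -0.3057665856295971], [0.4689805442486523, -0.2733728625633154], [0.4816292256121078, -0.21257553213285516]] [0.0597 0.159  0.0621 0.159 ] [ 0.553  -0.2597] -12.177245459017362
holes [[0.6259235488502979, -0.25429211844685384], [0.6171083790054174, -0.2953073701517507], [0.48031772504771564, -0.26625365397894], [0.48933718944310134, -0.2247720251288846]] [0.042  0.1398 0.0425 0.1397] [ 0.5532 -0.2602] -12.093358572868508
guides [[0.6567520475768205, -0.23839800226791072], [0.6392787968949195, -0.32267766187294855], [0.45969275809968996, -0.2847189567758888], [0.47709439895105826, -0.20108752950586128]] [0.0861 0.1836 0.0854 0.1835] [ 0.5582 -0.2617] -11.8335035119178
frame [[0.6860207000460523, 0.2620880980524563], [0.6859643084285517, 0.21252221298750915], [0.5389291254590076, 0.21102330495324692], [0.5390189344292602, 0.26137464095671087]] [0.0496 0.147  0.0504 0.147 ] [0.6125 0.2368] 0.4310913759122705
frame in [[0.674308225065943, 0.25107646033660463], [0.6742755146615795, 0.22356835165506583], [0.5504215937126095, 0.22380648646232976], [0.550467895689349, 0.2505203610644426]] [0.0275 0.1239 0.0267 0.1238] [0.6124 0.2372] 0.07355040273575457
guideL [[0.6567520475768205, -0.23839800226791072], [0.6548476419348086, -0.24758362331694234], [0.4753887956698235, -0.21120907318525697], [0.47709439895105826, -0.20108752950586128]] [0.0094 0.1831 0.0103 0.1835] [ 0.566  -0.2246] -11.59525290407756
guideR [[0.6413814663237705, -0.3125357445530629], [0.6392787968949195, -0.32267766187294855], [0.45969275809968996, -0.2847189567758888], [0.4616268495601825, -0.275423808652024]] [0.0104 0.1836 0.0095 0.1835] [ 0.5505 -0.2988] -11.800071327131114
```

Sizes match: plate 159×61, frame 147×50, holes 140 apart and guides 184. The stand centre is about (0.558,-0.262) with yaw -11.9°, and the plate sits 5 mm towards the front. Next I press and draw.

```bash
python3 - <<'E'
from h import *
yaw=np.radians(-11.9); d=np.array([np.cos(yaw),np.sin(yaw),0])
c=np.array([.5532,-.2600,0])+.04*d
ctrl.command_gripper(0.0)
ctrl.goto(c+[0,0,.115],ori(yaw))
print(ctrl.current_contact_force())
print(ctrl.move_l(c+[0,0,.098],vel=.06))
f0=np.array(ctrl.current_contact_force())
print(ctrl.move_l(c+[0,0,.083],vel=.012,contact_N=10))
p=np.array(ctrl.current_tool_pos());print(p,ctrl.current_contact_force()-f0,ctrl.current_t())
# first 15 mm draw
ctrl.move_l(p-.015*d,vel=.03)
print(ctrl.current_tool_pos(),ctrl.current_contact_force()-f0,ctrl.current_t())
cv2.imwrite("pics/e_top.png",ctrl.read_camera("top"));cv2.imwrite("pics/e_w.png",ctrl.read_camera("wrist"))
im=ctrl.read_camera("scene");cv2.imwrite("pics/e_scene.png",cv2.resize(im[190:310,200:350],None,fx=4,fy=4))
E
```

```text
[0.3808 0.6319 1.3376]
False
True
[ 0.5923 -0.2682  0.0903] [-2.2477  0.9721  8.0065] 8.6
[ 0.5768 -0.2649  0.0903] [-2.8481 -0.1819  8.1632] 9.2417
```

View pics/e_scene.png

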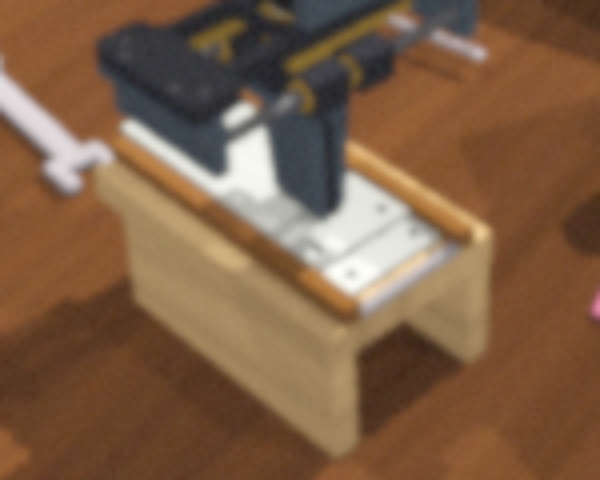

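View pics/e_top.png

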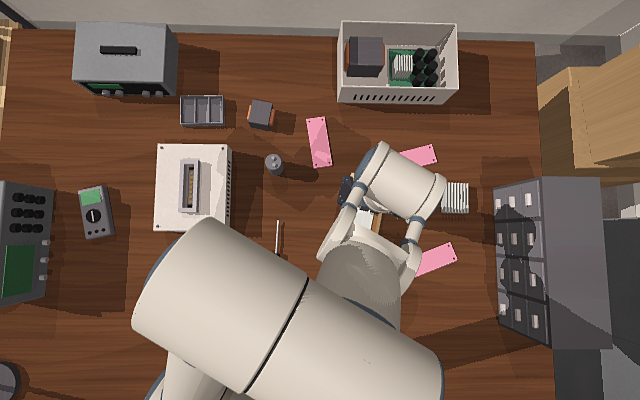

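The scene view shows the top plate drawn about 15 mm, with the lower plate exposed at the rear (crop about (400,230)). I'll check the grip width, then keep drawing.

```bash
python3 - <<'E'
from h import *
print(ctrl.current_grip_width())
yaw=np.radians(-11.9); d=np.array([np.cos(yaw),np.sin(yaw),0])
p=np.array(ctrl.current_tool_pos())
ctrl.move_l(p-.043*d,vel=.04)
print(ctrl.current_tool_pos(),ctrl.current_contact_force(),ctrl.current_t())
p=np.array(ctrl.current_tool_pos())
ctrl.move_l(p+[0,0,.05],vel=.1)
ctrl.command_gripper(1.0)
c=np.array([.5532,-.2600,0])
q=c-.15*d+[0,0,.25]
ctrl.goto(q,ori(yaw));ctrl.sleep(.1)
import pickle
pickle.dump((ctrl.current_tool_pos(),ctrl.current_eef_rot()),open("w2.pkl","wb"))
cv2.imwrite("pics/w2.png",ctrl.read_camera("wrist"))
im=ctrl.read_camera("scene");cv2.imwrite("pics/w2_scene.png",cv2.resize(im[180:310,190:350],None,fx=4,fy=4))
print(ctrl.current_tool_pos(),ctrl.current_t())
E
```

```text
0.006776279092420557
[ 0.5344 -0.256   0.0903] [-2.4484 -0.3239  6.7412] 10.6333
[ 0.407  -0.2291  0.249 ] 13.5917
```

View pics/w2.png

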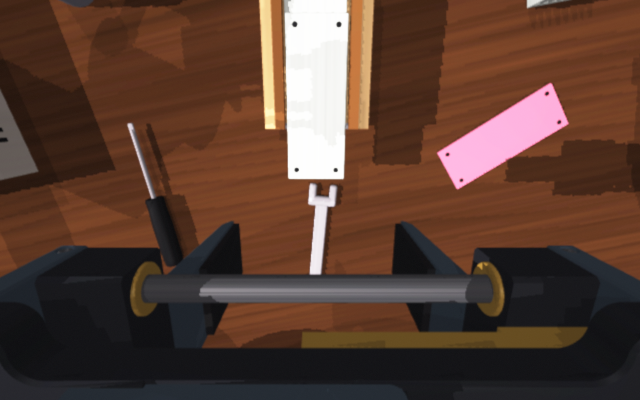

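View pics/w2_scene.png

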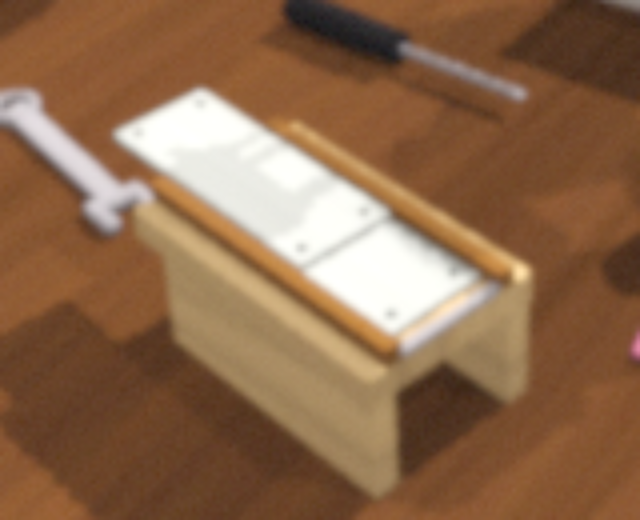

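The plate now overhangs the front by roughly 50 mm and is still level. Wrist pixels: end at row 178, stand front at row 129, holes at about (295,24), (339,24), (336,170) and (297,170). I measure these precisely.

```bash
cat > meas.py <<'E'
from h import *
import pickle
def holes(name,seeds,z,win=6):
    tp,R=pickle.load(open(name+".pkl","rb"));g=cv2.cvtColor(cv2.imread(f"pics/{name}.png"),6).astype(float)
    u=[]
    for x,y in seeds:
        w=g[y-win:y+win+1,x-win:x+win+1];k=np.clip(np.median(w)-40-w,0,None)
        yy,xx=np.mgrid[-win:win+1,-win:win+1];u.append([x+(k*xx).sum()/k.sum(),y+(k*yy).sum()/k.sum()])
    u=np.array(u);P=px2pl("wrist",u,z,tp,R)[:,:2];dd=P[0]+P[1]-P[2]-P[3]
    print(np.round(u,1).tolist(),np.linalg.norm(P-np.roll(P,-1,0),axis=1),P.mean(0),np.degrees(np.arctan2(dd[1],dd[0])))
    return P
E
python3 - <<'E'
from meas import *
holes("w_st",[(299,38),(342,38),(338,180),(300,180)],.09)
P=holes("w2",[(295,24),(339,24),(336,170),(297,170)],.09)
tp,R=pickle.load(open("w2.pkl","rb"))
e=px2pl("wrist",[[316,178.5]],.09,tp,R);g=px2pl("wrist",[[268,129.5],[365,129.5]],.091,tp,R);print(e,g,g.mean(0))
E
```

```text
[[298.7, 37.8], [342.1, 38.2], [338.4, 180.1], [299.7, 179.7]] [0.0419 0.1397 0.0422 0.1396] [ 0.5532 -0.2601] -12.161913663080124
[[294.3, 23.8], [338.5, 24.0], [335.2, 169.6], [296.2, 169.4]] [0.042  0.1399 0.042  0.1398] [ 0.4954 -0.2478] -12.236450501467534
[[ 0.4173 -0.2312  0.09  ]] [[ 0.4783 -0.1934  0.091 ]
 [ 0.4575 -0.2916  0.091 ]] [ 0.4679 -0.2425  0.091 ]
```

```bash
python3 - <<'E'
from h import *
import pickle
yaw=np.radians(-12.2); d=np.array([np.cos(yaw),np.sin(yaw),0])
g=np.array([.4954,-.2478,0])-.056*d
ctrl.goto(g+[0,0,.12],ori(yaw))
ctrl.move_l(g+[0,0,.0735],vel=.08)
f0=np.array(ctrl.current_contact_force());print(ctrl.current_tool_pos(),f0)
ctrl.command_gripper(0.0)
print(ctrl.current_grip_width()*91,ctrl.current_contact_force()-f0,ctrl.current_t())
p=np.array(ctrl.current_tool_pos())
ctrl.move_l(p+[0,0,.015],vel=.03)
print(ctrl.current_grip_width()*91,ctrl.current_contact_force()-f0,ctrl.current_wrist_torque(),ctrl.current_t())
im=ctrl.read_camera("scene");cv2.imwrite("pics/g_scene.png",cv2.resize(im[180:310,190:350],None,fx=4,fy=4))
pickle.dump((ctrl.current_tool_pos(),ctrl.current_eef_rot()),open("g_w.pkl","wb"))
cv2.imwrite("pics/g_w.png",ctrl.read_camera("wrist"))
E
```

```text
[ 0.4409 -0.2362  0.074 ] [-0.0718  0.0014  0.3082]
59.597923200588916 [ 0.5048 -0.1577  0.2692] 15.5083
59.215625339340015 [-0.7974 -0.0335 -1.8948] [0.0108 0.0972 0.0001] 16.1583
```

View pics/g_scene.png

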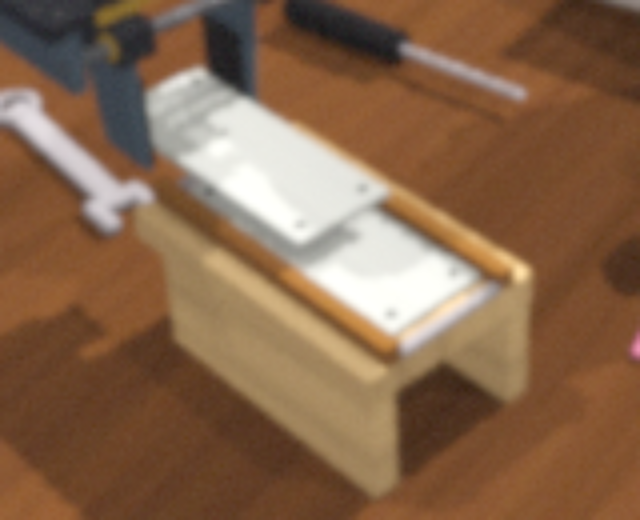

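View pics/g_w.png

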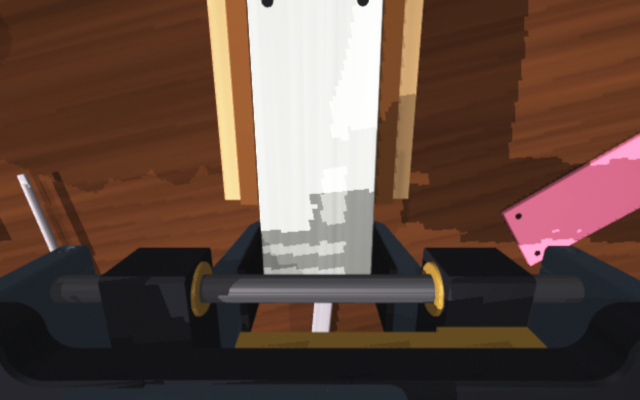

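```bash
python3 - <<'E'
from meas import *
tp,R=pickle.load(open("g_w.pkl","rb"));print(tp)
g=cv2.cvtColor(cv2.imread("pics/g_w.png"),6);print(g[0:9,258:277]);print(g[0:9,354:374])
p,T=pose("wrist",tp,R)
u=[(267,2),(362.5,2)]
for z in (.09,.095,.1,.105):
    P=px2pl("wrist",u,z,tp,R);loc=(P-tp)@R;print(z,np.linalg.norm(P[0]-P[1]),P.mean(0)[:2],loc.mean(0))
E
```

```text
[ 0.4407 -0.2359  0.0885]
[[239 238 217 131  50  35  35  34  35  34  35  33  35  34  57 155 227 238
  239]
 [239 238 228 145  53  36  35  35  35  35  34  35  35  35  62 171 230 239
  239]
 [239 239 235 161  58  35  35  33  33  35  35  34  34  35  71 192 234 239
  239]
 [239 239 236 182  88  42  34  34  35  35  34  35  35  39  92 211 237 239
  240]
 [239 239 238 221 158  79  41  34  35  34  34  34  35  57 144 224 238 240
  240]
 [239 239 239 237 219 146  71  42  36  35  35  42  51 109 199 233 239 239
  239]
 [239 239 239 240 237 213 153 101  69  57  68 101 120 184 230 238 239 240
  239]
 [239 239 239 240 239 237 222 199 167 154 178 201 208 230 238 239 239 240
  240]
 [239 239 239 240 240 240 238 236 229 226 233 237 238 239 239 239 239 239
  240]]
[[240 247 213 104  44  36  38  36  36  37  36  37  38  38  98 242 253 253
  253 253]
 [240 247 224 122  48  37  36  39  37  37  37  37  36  43 118 244 253 253
  253 253]
 [239 244 238 162  61  38  38  37  38  38  38  36  39  69 180 248 253 253
  253 253]
 [239 240 247 211 103  46  38  38  38  37  38  37  54 136 234 252 253 253
  253 253]
 [240 241 249 242 175  85  47  39  37  39  40  53 109 219 250 253 253 253
  253 253]
 [247 248 251 251 239 183 112  74  59  63  82 134 212 248 253 253 253 253
  253 253]
 [251 252 252 252 251 244 230 200 162 174 212 234 248 252 253 253 253 253
  253 253]
 [252 252 252 252 252 252 252 248 241 243 250 251 252 253 253 253 253 253
  253 253]
 [252 252 252 252 252 253 253 252 252 252 252 252 253 253 253 253 253 253
  253 253]]
0.09 0.045806649338304695 [ 0.5672 -0.263 ] [-0.0003 -0.0015  0.1294]
0.095 0.04445032322026063 [ 0.5657 -0.2627] [-0.0003 -0.0065  0.1279]
0.1 0.04309399710221662 [ 0.5642 -0.2624] [-0.0003 -0.0115  0.1264]
0.105 0.04173767098417259 [ 0.5627 -0.2621] [-0.0003 -0.0165  0.1248]
```

Gripped at about 59.5 mm width. The rear-hole spacing puts that end at z of about 0.104, so the plate is level, and it is centred in the jaws to 0.3 mm. Now I lift, carry and hover over the frame.

```bash
python3 - <<'E'
from h import *
import pickle
p=np.array(ctrl.current_tool_pos())
ctrl.move_l([p[0],p[1],.22],vel=.12)
yaw=np.radians(.3); d=np.array([np.cos(yaw),np.sin(yaw),0])
t=np.array([.6125,.2370,0])-.056*d
ctrl.goto(t+[0,0,.20],ori(yaw))
ctrl.move_l(t+[0,0,.115],vel=.08); ctrl.sleep(.2)
print(ctrl.current_tool_pos(),ctrl.current_grip_width()*91,ctrl.current_wrist_torque(),ctrl.current_t())
im=ctrl.read_camera("scene");cv2.imwrite("pics/h_scene.png",cv2.resize(im[110:210,320:460],None,fx=5,fy=5))
pickle.dump((ctrl.current_tool_pos(),ctrl.current_eef_rot()),open("h_w.pkl","wb"))
cv2.imwrite("pics/h_w.png",ctrl.read_camera("wrist"))
E
```

```text
[0.5567 0.2368 0.1154] 59.68968801007057 [ 0.0591  0.116  -0.0168] 20.6833
```

View pics/h_scene.png

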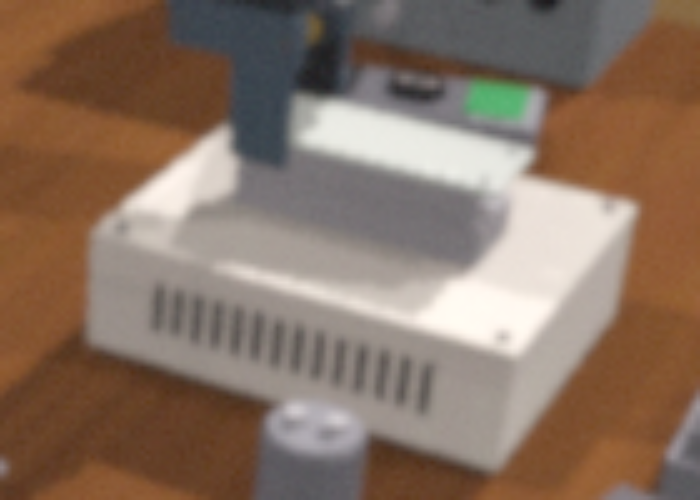

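View pics/h_w.png

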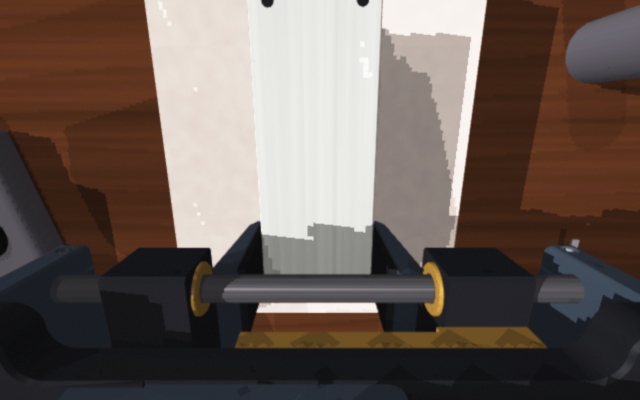

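The plate is unchanged in the hand (rear holes still at (267,2) and (362,2)) and hovers level over the frame. Before lowering I check the lateral centring against the unit's edges, visible in the same view.

```bash
python3 - <<'E'
from meas import *
tp,R=pickle.load(open("h_w.pkl","rb"));im=cv2.imread("pics/h_w.png");h=cv2.cvtColor(im,40)
for r in (20,60,100,140,180,200,215):
    w=np.where((h[r,:,1]<60))[0]
    w=w[(w>140)&(w<500)];L,Rr=w.min()-.5,w.max()+.5
    P=px2pl("wrist",[[L,r],[Rr,r]],.08,tp,R);print(r,L,Rr,P[:,:2].ravel(),P[:,1].mean(),P[0,1]-P[1,1])
# frame from w_ch: chassis edges too
tp,R=pickle.load(open("w_ch.pkl","rb"));h=cv2.cvtColor(cv2.imread("pics/w_ch.png"),40)
for r in (10,60,110,160,205):
    w=np.where((h[r,:,1]<60)&(h[r,:,2]>150))[0];w=w[(w>200)&(w<430)];L,Rr=w.min()-.5,w.max()+.5
    P=px2pl("wrist",[[L,r],[Rr,r]],.08,tp,R);print(r,L,Rr,P[:,:2].ravel(),P[:,1].mean(),P[0,1]-P[1,1])
E
```

```text
20 146.5 484.5 [0.6873 0.3375 0.6883 0.1373] 0.23738794840729127 0.2002620535001239
60 151.5 478.5 [0.6655 0.3377 0.6665 0.1376] 0.2376214727652069 0.2000571527091628
100 157.5 473.5 [0.6423 0.3372 0.6432 0.1373] 0.23723832430900427 0.19983999895441995
140 162.5 468.5 [0.6174 0.3373 0.6183 0.137 ] 0.2371552880906544 0.20026135364372008
180 167.5 463.5 [0.5908 0.3374 0.5916 0.1367] 0.23706625348947558 0.20071314362717063
200 170.5 460.5 [0.5767 0.3372 0.5775 0.1369] 0.2370197043413133 0.20026094579824802
215 172.5 458.5 [0.5658 0.3371 0.5666 0.1369] 0.23698343819051082 0.20026083670694916
10 219.5 414.5 [0.7108 0.3375 0.7106 0.1367] 0.23714274576192163 0.20079630672506912
60 223.5 410.5 [0.6635 0.3374 0.6633 0.137 ] 0.23720509908969584 0.2004142915343563
110 227.5 407.5 [0.6122 0.3373 0.6119 0.1362] 0.23671364506844117 0.2011180027393662
160 231.5 403.5 [0.5563 0.3371 0.5559 0.1364] 0.2367624770814406 0.20071633656638685
205 235.5 400.5 [0.5015 0.3365 0.5012 0.1359] 0.23620241336439302 0.2005671474879811
```

Lateral centring agrees: the unit's centreline is at y of about 0.237. I lower to contact.

```bash
python3 - <<'E'
from h import *
yaw=np.radians(.3); d=np.array([np.cos(yaw),np.sin(yaw),0])
t=np.array([.6125,.2370,0])-.056*d
ctrl.move_l(t+[0,0,.100],vel=.04);ctrl.sleep(.1)
f0=np.array(ctrl.current_contact_force())
print(ctrl.move_l(t+[0,0,.0915],vel=.008,contact_N=2.5))
print(ctrl.current_tool_pos(),ctrl.current_contact_force()-f0,ctrl.current_wrist_torque(),ctrl.current_t())
im=ctrl.read_camera("scene");cv2.imwrite("pics/i_scene.png",cv2.resize(im[110:210,320:460],None,fx=5,fy=5))
E
```

```text
True
[0.5565 0.2367 0.0936] [-0.5479 -0.5171  8.8556] [0.0109 0.069  0.0143] 22.175
```

View pics/i_scene.png

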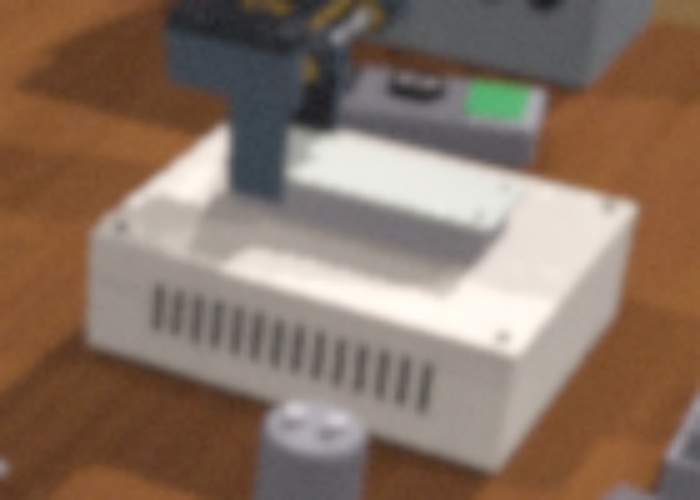

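Contact came at TCP z of 0.0936 against an expected 0.094, with the plate flat. I release, back off straight up and look from the same pose as before.

```bash
python3 - <<'E'
from h import *
import pickle
ctrl.command_gripper(1.0);ctrl.sleep(.2)
p=np.array(ctrl.current_tool_pos());print(p,ctrl.current_grip_width(),ctrl.current_contact_force())
ctrl.move_l(p+[0,0,.10],vel=.1)
ctrl.goto(np.array([.53,.2385,.27]),ori(0));ctrl.sleep(.1)
pickle.dump((ctrl.current_tool_pos(),ctrl.current_eef_rot()),open("j_w.pkl","wb"))
cv2.imwrite("pics/j_w.png",ctrl.read_camera("wrist"));print(ctrl.current_tool_pos(),ctrl.current_t())
im=ctrl.read_camera("scene");cv2.imwrite("pics/j_scene.png",im)
im=cv2.imread("pics/j_w.png")[15:200,270:380];cv2.imwrite("pics/j_wc.png",cv2.resize(im,None,fx=3.2,fy=3.2,interpolation=0))
E
```

```text
[0.5559 0.2365 0.093 ] 1.0011818566472759 [0.3334 0.6329 0.9562]
[0.5296 0.2383 0.2687] 24.7917
```

View pics/j_w.png

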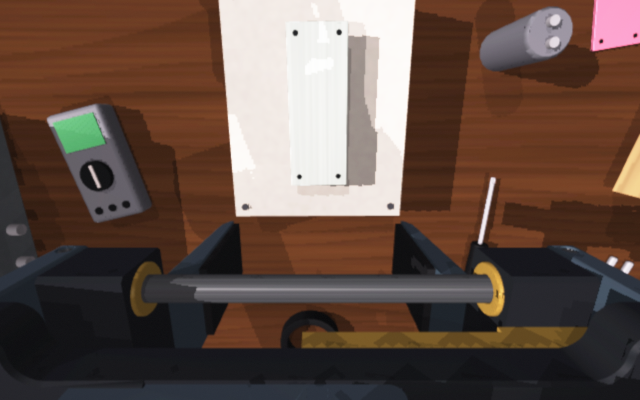

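View pics/j_wc.png

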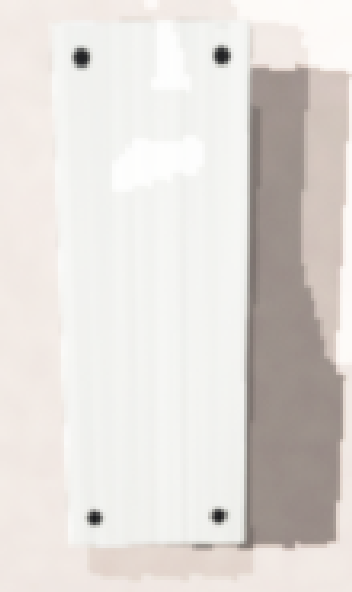

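View pics/j_scene.png

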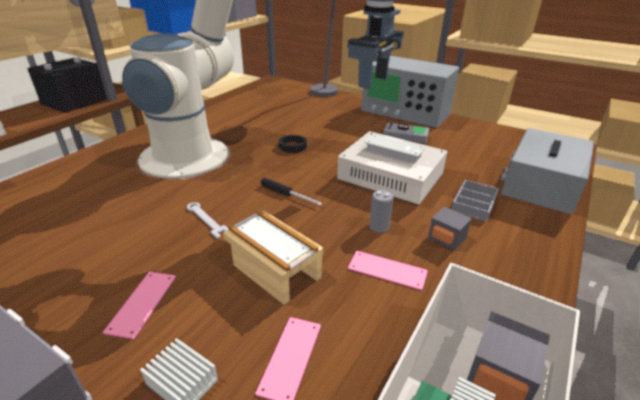

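```bash
python3 - <<'E'
from meas import *
holes("j_w",[(295,33),(339,32),(338,176),(299,176)],.110)
E
```

```text
[[294.9, 32.5], [338.7, 31.8], [337.7, 175.7], [298.9, 176.3]] [0.0419 0.1398 0.042  0.1399] [0.6123 0.2365] 0.6505279507437811
```

The plate measures (0.6123, 0.2365) with yaw 0.65°, against the frame at (0.6125, 0.2370) and about 0.3°. That is within 1 mm and 0.5°, and the gripper is clear, so I hand in.

```bash
python3 -c "
from h import *
print(ctrl.sign_off(),ctrl.current_t())"
```

```text
the job is handed in; nothing more can be done
the job is handed in; nothing more can be done
```

The top aluminium plate now lies on the unit's steel frame, and I have handed the job in. The clock stood at about 25 s of the 54 s allowed at my last reading.

- **What I did:** I pressed the shut fingertips on the top plate with about 8 N and drew it 59 mm, so it overhung the stand's front edge by about 52 mm. I then pinched the overhanging end across its width, carried the plate to the frame and lowered it until it touched. The contact force there was about 9 N before I let go.
- **Final position:** the wrist camera puts the plate within 1 mm of the frame's centre and about 0.4° from square. Its hole spacing came out right for a plate lying flat at the frame's height.
- **Everything else:** the last scene picture shows the lower plate still in the stand, and the screwdriver, capacitor and pink look-alikes where they were. The gripper was open and clear of everything.
- **A disagreement:** the top camera read about 2 mm more in y than the wrist camera. I went by the wrist camera, because the gripped plate appeared centred in the jaws to 0.3 mm in its view.

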